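Take a contact reading on the hot plate with the surface thermometer

TASK

Lift the surface thermometer (the one with the square handle and the flat spring foot, not the needle probe beside it) out of its rack and set its foot on the small raised steel disc on the hot plate: the whole foot on the disc, the thermometer upright, its display facing the side of the hot plate where the dial is. Press gently, so that the sprung foot is pushed about half-way in and never jammed hard down, and keep it there steadily for 3 seconds for the reading. Finish still holding it like that, do not let go, and leave the needle probe and the other things on the worktop where they are.

Things in the scene. Friction and masses are not known exactly. Their poses are not given: they have to be found in the camera images.
- thermo_grip (a point): Surface thermometer, upright in either hole of the rack: grey square handle 24x24 mm, 65 mm tall, on a 34 mm flange that rests on the rack's top; 0.09 to 0.16 kg. Point on its axis, half-way up the handle, 37 mm above the rack's top, 32 mm below the handle's top, 101 mm above the underside of the extended foot. z up; -x is the display side: pinch the y faces.
- thermo_display (a point): Centre of the display on the handle's -x face, 13.5 mm from the axis, 19 mm above thermo_grip; the display looks along the thermometer's -x.
- foot_face (a point): Centre of the underside of the thermometer's flat round steel foot (14 mm wide). It slides up into the stem against a spring.
- foot (a joint): How far the foot is pushed in (m): 0 = fully out, 0.012 = against its stop. The spring takes 0.6 N to start and 0.3 N more per mm: 2.4 N at half travel (6 mm), 4.2 N just before the stop.
- spot (a point): Centre of the top of the raised steel disc (26 mm wide, 2 mm high, thin darker ring round it) on the hot plate, 63 mm above the worktop, 45 mm to +y of this frame from the line between dial and plate middle, 8 mm nearer the dial than the middle. The dial is at -x, towards the robot within 30 degrees. The foot must stand here, display towards -x.
- hotplate: Round black electric hot plate with a pale top, 246 mm wide, 61 mm tall, with a dial low on its front (-x of its frame); fixed to the worktop. Origin at its underside, 8 mm to the dial's side of the plate's middle.
- thermo: The same thermometer; origin on its axis at the flange's underside, 37 mm below thermo_grip, same axes. Below hang a collar 18 mm wide and 8 mm long, a 7 mm steel stem and the spring foot; all slip out of the rack's hole when it is lifted straight up.
- rack: Open wooden rack fixed to the worktop, 64 mm (x) by 190 mm (y), 80 mm tall: a 10 mm top plate on two end boards and a bottom board. Two through holes, 22 mm wide, 55 mm either side of its middle along y. Origin at its underside in the middle.
- needle_mid (a point): The other probe in the rack, to be left alone: round slim grey handle 20 mm wide and 46 mm tall, with a pointed needle below. This point is 27 mm above the rack's top, on its axis.
- shaker: Bystander, not to be disturbed: pepper shaker, 44 mm wide, 90 mm tall. Origin at its underside.
- glass: Bystander, not to be disturbed: shot glass, 55 mm wide, 63 mm tall. Origin at its underside.
- bowl: Bystander, not to be disturbed: grey stoneware dip bowl, 105 mm wide, 58 mm tall. Origin at its underside.
- candle: Bystander, not to be disturbed: candle in a glass jar, 76 mm wide, 90 mm tall. Origin at its underside.
- oat_box: Bystander, not to be disturbed: small food carton lying flat, 161x108x61 mm. Origin at its underside.
Things that resemble listed ones, but are neither listed nor needed, are in the scene too. Leave any yellow look-alike of the thermo alone.

How it is judged:
By the outcome, as a careful person would: the job done as asked, in the order asked, and still so for the second after the job is handed in, while the arm keeps its last pose, push and grip.
It also fails if it takes over 48 s, if anything falls off the work surface, if the arm or the gripper's body presses on something with over 40 N, if the wrist force passes 120 N, or if a joint passes its speed limit or range.

ROBOT

A 6-joint arm with a two-finger parallel gripper is mounted at the origin on a cart in front of the work surface, level with it; the furniture and walls round the work are solid. World frame = base frame: x ahead of the robot, y to its left, z up, the work surface at z = 0. Lengths are in mm, angles in degrees, forces in N, time in s.
With the tool pointing down it reaches from about 300 to 1000 mm from the base axis. Payload 5.1 kg.
Tool frame: the origin (TCP) lies between the finger pads; the fingertips stand 11 mm ahead of it and the grasp point (between the pads) lies 8 mm behind it; x points along the fingers, y is the direction in which the jaws open and shut, and the axes are right-handed (so a half turn about x gives the same grasp; the last joint's range is limited). The gripper opens to 95 mm and grips with 3 to 60 N. Pads are 20 mm wide; open, the fingers measure 119 mm over their backs; the gripper's body (75 mm by 180 mm) begins 59 mm behind the grasp point.
Start: joints at [-69.133, 7.093, 94.555, -0, 78.352, -4.733], TCP at [280.821, -586.195, 225.656] pointing down, gripper open.
Joint ranges: [-149.61, 149.61], [-58.7, 133.49], [1.44, 155.28], [-77.14, 257.14], [18.33, 153.61], [-166.67, 166.67]. Speed limits (degrees/s): [147.25, 147.25, 180, 180, 180, 180].

INTERFACE

Orientations are given as [roll, pitch, yaw] about the fixed x, y, z axes, in that order (R = Rz(yaw) Ry(pitch) Rx(roll)).
In Python, from station import * gives the robot as it stands.
- The arm moves only by the shell command python3 -m inch 'ROWS' [OPENING] [FORCE]. ROWS is text: rows parted by semicolons, each of 6 numbers parted by spaces: the shift along the tool's x, y, z in cm, then the turn, a rotation vector about the tool's x, y, z in degrees. A call has exactly 5 rows; each row is the pose to reach, as a shift and turn from the pose measured when the call began, along the tool's axes at that moment; what a row does not reach only later rows make up. A row lasts 1/10 s, in which the tool goes at most 50 mm and 8.59 degrees, less where a joint would pass 70% of its speed; a pose out of reach is approached as far as the arm can. A call with a gripper value outside its range is refused whole. OPENING is the closure, from 0 (fully open) to 1 (shut), set as the call begins (- or left out, the last holds). The fingers move at their own pace and stop on an object; FORCE is the grip in N (left out, the last holds). Time passes only in rows, so rows that repeat a pose let the fingers close, or fill a call up. It gives the time, the measured TCP pose, the force and the opening at its end, in the units of the state.
- get_state(): the state, without advancing time (a new reading comes with each control period).
- get_image(name): name is "scene" or "side" or "wrist"; returns a dict with "color" (400x640x3 uint8, red, green, blue), "fov_y" (degrees; the focal length in pixels is half the picture's height over the tangent of half this angle, whatever the lens; pixels are square), "cx", "cy" (the principal point, pixels), "R" (3x3) and "t" (3): a world point X has camera coordinates R X + t. Camera axes: x right, y down, z forward; pixel columns grow to the right and rows downward; lengths in mm; the calibration is good to about 2 mm. The wrist camera is an equidistant fisheye: a pixel r from the principal point sees the ray r / f radians off the axis. A picture is of the moment at which its call begins. There is no depth.
- job_done(): hands the job in, once; it reports no verdict.
Trained networks look in a picture, given as the dict that the camera call returned (one of the last four; its "shot" number tells which), for a name from the list of things; names that differ only in an ending like _2 or _b are one class to them, and where a whole thing is asked for, a point or a joint stands for the part that bears it (a point fixed in the world has none). Each returns a list of dicts, best first, with "conf" (0 to 1); they miss things now and then, are a little off and sometimes report something else, mostly with a low value. They report only what shows in the picture. A call takes as long as a camera call. They do not tell look-alikes from the thing itself.
- spot_in(picture, target): "point" ([column, row] as shares, 0 to 1, of the picture: columns of its width, rows of its height, amid what is visible of it).
- cut_out(picture, target): "mask" (400x640 bool, what is visible of it) and "point" ([column, row] as shares, 0 to 1, of the picture: columns of its width, rows of its height, amid what is visible of it).
- tip_of(picture, target): "point" ([column, row] as shares, 0 to 1, of the picture: columns of its width, rows of its height: a listed point, or the origin of a listed thing).
The state is a dict: "t": time; "q": joint angles; "qd": joint speeds; "joint_efforts": joint torques, N m; "position": TCP position; "tcp_rot": TCP orientation; "force": force on the tool from outside, world axes, zero at the start; "torque": the same for the moment, N m; "width": finger opening in mm.
Only numpy, scipy, OpenCV 4.12 (cv2) and the standard library are available. Lean on these libraries where they do the work, as an engineer would, in place of code of your own. Each camera call takes 0.05 s, during which the arm holds its last target. There are 200 camera calls.

## Working session

There is one attempt and no reset: what is moved stays moved. The work goes in short steps, Python scripts to look and compute and a shell command to move; the robot and the scene stay as the last step left them, time stands still between calls to the robot, and variables do not carry over. Pictures are saved under pics/ and viewed, about 8 in all and at most 12, crops included, and the job is handed in when it is done.

```bash
ls; mkdir -p pics; cat > h.py <<'E'
from station import *
import numpy as np, cv2
from scipy.spatial.transform import Rotation as Ro
def save(p,n): cv2.imwrite('pics/'+n,p["color"][:,:,::-1])
def ray(p,uv):
    f=200/np.tan(np.radians(p["fov_y"]/2)); R=np.array(p["R"]); t=np.array(p["t"])
    return -R.T@t, R.T@np.array([(uv[0]-p["cx"])/f,(uv[1]-p["cy"])/f,1.])
def atz(p,uv,z):
    c,d=ray(p,uv); return c+d*(z-c[2])/d[2]
def tri(rs):
    A=0;b=0
    for c,d in rs:
        d=d/np.linalg.norm(d);P=np.eye(3)-np.outer(d,d);A=A+P;b=b+P@c
    return np.linalg.solve(A,b)
E
python3 - <<'E'
from h import *
np.set_printoptions(precision=1,suppress=True)
ps={n:get_image(n) for n in("scene","side","wrist")}
for n,p in ps.items():
    save(p,n+"0.png")
    for T in("thermo_grip","thermo_display","spot","hotplate","rack","needle_mid"):
        for d in tip_of(p,T)[:3]: print(n,T,round(d["conf"],2),np.array(d["point"])*[640,400])
s=get_state();print(s["t"],s["position"],s["tcp_rot"],s["width"])
im=np.vstack([ps["scene"]["color"],ps["side"]["color"]])[:,:,::-1]
cv2.imwrite("pics/both.png",cv2.resize(im,(480,600),interpolation=cv2.INTER_AREA))
E
```

```text
pics
scene thermo_grip 0.68 [303.3 179.7]
scene thermo_grip 0.58 [276.2 179.4]
scene thermo_display 0.58 [300.4 177.4]
scene thermo_display 0.57 [272.4 175.4]
scene spot 0.52 [336.3 238.6]
scene hotplate 0.65 [347.4 251.6]
scene hotplate 0.63 [347.5 193.7]
scene rack 0.7 [270.2 191.2]
scene needle_mid 0.63 [262.5 164.1]
side thermo_grip 0.63 [315.2 235.1]
side thermo_grip 0.63 [276.6 217.9]
side thermo_grip 0.57 [296.8 226.7]
side thermo_display 0.77 [300.4 217.6]
side thermo_display 0.63 [316.8 233.6]
side thermo_display 0.62 [262.1 364.3]
side spot 0.57 [343.3 192. ]
side hotplate 0.26 [304.6 272.7]
side rack 0.7 [315.4 234.6]
side rack 0.65 [304.  276.7]
side needle_mid 0.67 [291.3 262.7]
1.05 [ 280.8 -586.2  225.7] [-116.1   90.    89.5] 94.96630907975366
```

View pics/scene0.png

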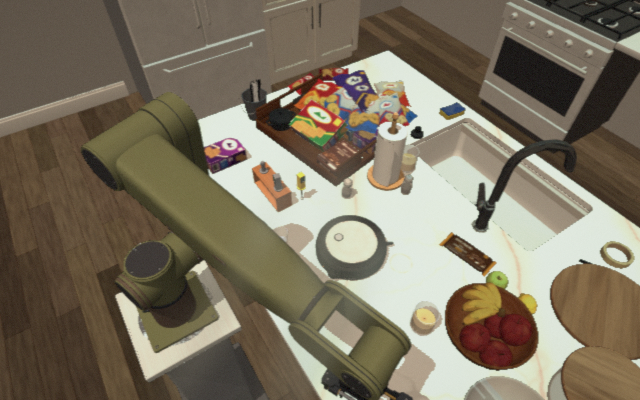

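View pics/side0.png

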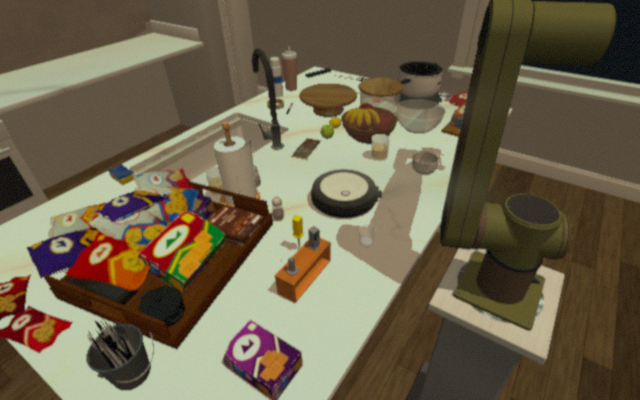

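The scene view shows the orange-brown rack at (272,187), with grey handles at (263,167) and (278,181). The yellow look-alike is at (301,182) and the hot plate at (350,245), with the disc near (337,238). In the side view, the grey handles are at (291,264) and (314,236), yellow is at (297,227), and the plate is at (345,190). So the candidates are two grey handles in the rack plus the yellow one. I'll triangulate and crop.

```bash
python3 - <<'E'
from h import *
np.set_printoptions(precision=1,suppress=True)
a=get_image("scene");b=get_image("side")
for n,u,v in(("grip",(276.2,179.4),(315.2,235.1)),("needle",(262.5,164.1),(291.3,262.7)),("yellow",(303.3,179.7),(296.8,226.7)),("spot",(336.3,238.6),(343.3,192.))):
    print(n,tri([ray(a,u),ray(b,v)]))
print(atz(a,(336.3,238.6),63),atz(b,(343.3,192),63))
f=lambda p,x0,y0,w,h,k:cv2.resize(p["color"][y0:y0+h,x0:x0+w,::-1],None,fx=k,fy=k,interpolation=cv2.INTER_CUBIC)
cv2.imwrite("pics/crop1.png",np.hstack([f(a,245,155,66,100,6)[:,:396],f(b,270,205,66,100,6)]))
c=f(a,305,205,100,75,4);d=f(b,300,160,100,75,4)
cv2.imwrite("pics/crop2.png",np.hstack([c,d]))
E
```

```text
grip [491.4 214.5 126.8]
needle [492.7 326.  112.1]
yellow [584.9 185.5  93.9]
spot [565.6 -78.   59.4]
[556.5 -82.8  63. ] [571.5 -76.6  63. ]
```

View pics/crop1.png

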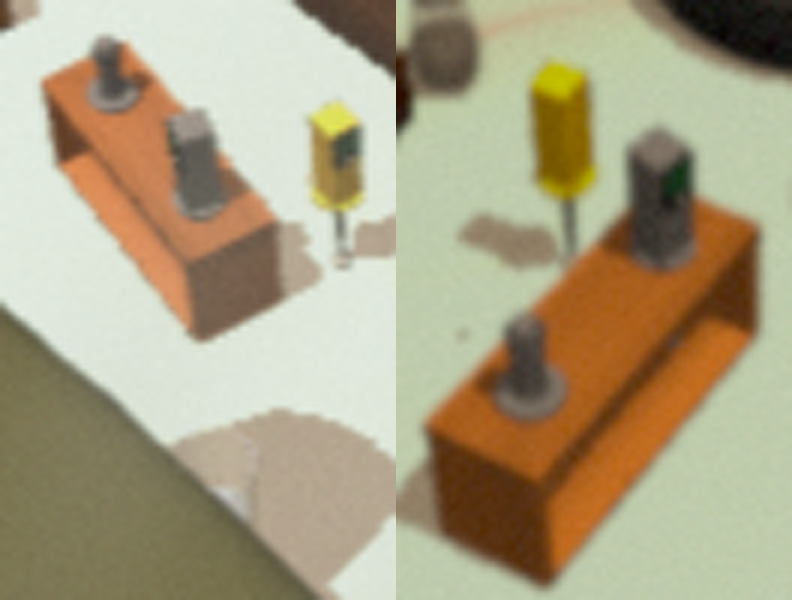

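View pics/crop2.png

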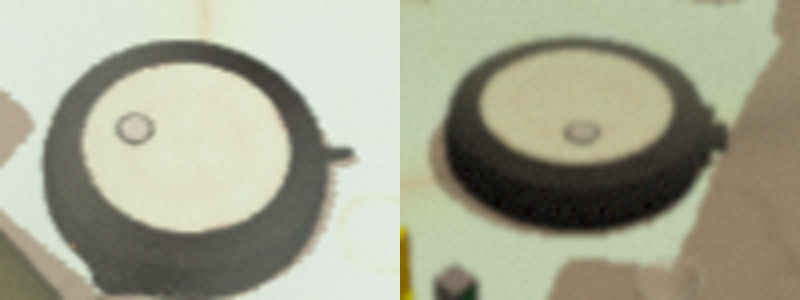

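The square grey thermometer with the green display is in the lower-y hole, at scene (278,182). Its display faces the robot, so x is about 491 and y about 214. The round slim one at (263,166) is the needle probe. The disc is at scene (339,237) and side (345,193). The dial isn't certain yet, so I'll look with the wrist camera from above.

```bash
cat >> h.py <<'E'
def fish(p,uv):
    f=200/np.tan(np.radians(p["fov_y"]/2)); R=np.array(p["R"]); t=np.array(p["t"])
    v=np.array([uv[0]-p["cx"],uv[1]-p["cy"]]); r=np.hypot(*v)+1e-9; a=r/f
    return -R.T@t, R.T@np.array([*(np.sin(a)*v/r),np.cos(a)])
def fatz(p,uv,z):
    c,d=fish(p,uv); return c+d*(z-c[2])/d[2]
def fproj(p,X):
    f=200/np.tan(np.radians(p["fov_y"]/2)); c=np.array(p["R"])@X+np.array(p["t"])
    r=np.hypot(c[0],c[1]);a=np.arctan2(r,c[2]); return np.array([p["cx"],p["cy"]])+f*a*c[:2]/r
def go(pos,yaw):
    "shift cm / turn deg to bring TCP to pos, pointing down, jaw axis (tool y) along world yaw (mod 180)"
    s=get_state();R0=Ro.from_euler("xyz",s["tcp_rot"],degrees=True).as_matrix();best=None
    for k in(0,180):
        a=np.radians(yaw+k);y=np.array([np.cos(a),np.sin(a),0]);x=np.array([0,0,-1.])
        R=np.column_stack([x,y,np.cross(x,y)]);w=Ro.from_matrix(R0.T@R).as_rotvec(degrees=True)
        if best is None or np.linalg.norm(w)<np.linalg.norm(best): best=w
    print("shift",(R0.T@(np.array(pos)-s["position"])/10).round(2),"turn",best.round(2),"y_axis",R0[:,1].round(3),"z_axis",R0[:,2].round(3),"q6",round(s["q"][5],1))
E
python3 - <<'E'
from h import *
np.set_printoptions(precision=1,suppress=True)
a=get_image("scene");b=get_image("side");w=get_image("wrist")
s=tri([ray(a,(338.75,237)),ray(b,(345.5,193))]);m=tri([ray(a,(351.5,241.75)),ray(b,(344.1,185.4))])
print(s,m,np.degrees(np.arctan2(*(s-m)[[1,0]]))-100.1)
print(atz(a,(338.75,237),63),atz(b,(345.5,193),63),atz(a,(351.5,241.75),61),atz(b,(344.1,185.4),61))
c=-np.array(w["R"]).T@np.array(w["t"]);print("cam",c,"axis",np.array(w["R"])[2],w["fov_y"])
go([440,-60,330],90)
E
```

```text
[566.6 -80.6  59.5] [ 594.2 -118.8   57.8] 25.75287192434193
[567.3 -81.8  63. ] [561.8 -75.8  63. ] [ 593.3 -120.4   61. ] [ 591.4 -114.9   61. ]
cam [ 344.1 -556.5  384.5] axis [-0.2 -0.1 -1. ] 65.70646984690485
shift [-10.4 -40.6 -37.1] turn [25.6  0.  -0. ] y_axis [ 0.4 -0.9  0. ] z_axis [-0.9 -0.4  0. ] q6 -4.7
```

```bash
python3 -m inch '-2 -3 -3.4 5 0 0; -4 -6 -6.8 10 0 0; -6 -9 -10.2 15 0 0; -7.4 -12 -13.6 20 0 0; -7.4 -15 -17 25.6 0 0' 0 && python3 -c "
from h import *
go([480,-110,300],90)"
```

```text
t: 1.8
position: [370.4, -376.7, 302.9]
tcp_rot: [130.8, 89.7, -49.4]
force: [0.6, 0.3, 0.5]
width: 95.1
shift [  0.22 -26.72 -10.84] turn [-0.25 -0.21 -0.24] y_axis [-0.004 -1.     0.004] z_axis [-1.     0.004 -0.004] q6 38.9
```

```bash
python3 -m inch '0 -4.5 -1.8 0 0 0; 0 -9 -3.6 0 0 0; 0 -13.5 -5.4 0 0 0; 0 -18 -7.2 0 0 0; 0 -22.5 -9 0 0 0' && python3 -m inch '0 -2.2 -1.2 0 0 0; 0 -4.2 -1.8 0 0 0; 0 -4.2 -1.8 0 0 0; 0 -4.2 -1.8 0 0 0; 0 -4.2 -1.8 0 0 0' && python3 - <<'E'
from h import *
np.set_printoptions(precision=1,suppress=True)
w=get_image("wrist");save(w,"w1.png")
for T in("spot","hotplate","thermo_grip"):
    for d in tip_of(w,T)[:3]:
        uv=np.array(d["point"])*[640,400];print(T,round(d["conf"],2),uv,fatz(w,uv,{"spot":63,"hotplate":0}.get(T,117)))
E
```

```text
t: 2.3
position: [461.8, -150.2, 302.7]
tcp_rot: [135.4, 89.6, -44.8]
force: [0.9, -1.2, -0.3]
width: 95.6
t: 2.8
position: [479.7, -109.1, 302.6]
tcp_rot: [132.8, 89.6, -47.5]
force: [0.2, -0.2, 0.5]
width: 95.1
spot 0.74 [290.6 108.9] [565.3 -82.6  63. ]
hotplate 0.82 [317.9  97.8] [ 584.  -118.7    0. ]
thermo_grip 0.85 [ 97.5 112.8] [578.5 170.6 117. ]
thermo_grip 0.75 [ 77.1 175.8] [496.2 220.4 117. ]
```

View pics/w1.png

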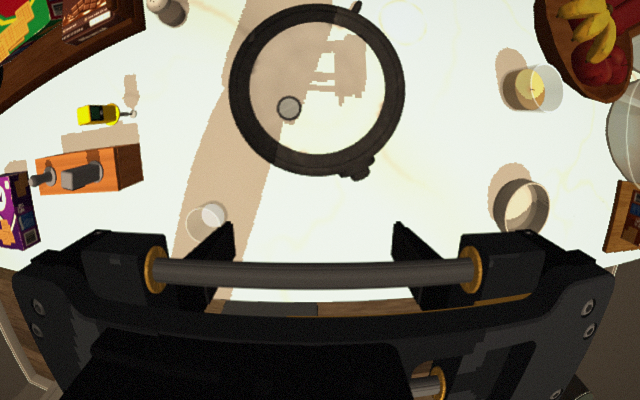

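The wrist view shows the disc at (289,108) and the plate centre near (317,90). The dial is at (357,172), on the robot side, and a cord nub sits opposite at (357,6). The grey square thermometer is in the rack at (80,176), the yellow one is at (98,113), and the shot glass is at (212,217). Next I'll refine the disc position and the plate's yaw.

```bash
python3 - <<'E'
from h import *
np.set_printoptions(precision=1,suppress=True)
w=get_image("wrist");g=cv2.cvtColor(w["color"],cv2.COLOR_RGB2GRAY)
# outer hot plate rim: hotplate mask -> project to plane, fit circle
m=max(cut_out(w,"hotplate"),key=lambda d:d["conf"])["mask"].astype(np.uint8)
# pale top: polar edge search from centre
def circ(P): 
    A=np.c_[2*P[:,:2],np.ones(len(P))];s=np.linalg.lstsq(A,(P[:,:2]**2).sum(1),rcond=None)[0];return s[:2],np.sqrt(s[2]+s[:2]@s[:2])
def robust(P):
    for _ in range(6):
        c,r=circ(P);e=abs(np.hypot(*(P[:,:2]-c).T)-r);P=P[e<max(1.5,2*np.median(e))]
    return c,r,len(P)
gs=cv2.GaussianBlur(g,(3,3),0).astype(float)
def edge(c0,r0,r1,z,sign):
    P=[]
    for a in np.radians(np.arange(0,360,3)):
        rr=np.arange(r0,r1,.5);X=np.array([[c0[0]+r*np.cos(a),c0[1]+r*np.sin(a),z] for r in rr])
        uv=np.array([fproj(w,x) for x in X]).astype(np.float32)
        v=cv2.remap(gs.astype(np.float32),uv[:,:1].copy(),uv[:,1:].copy(),cv2.INTER_LINEAR)[:,0]
        P.append(X[np.argmax(sign*np.gradient(v))])
    return robust(np.array(P))
mid=edge((590,-118),75,112,61,-1);print("pale rim",mid)
for s in(-1,1): print("disc",s,edge((565,-82),8,20,63,s))
sp=edge((565,-82),8,20,63,-1)[0];d=sp-mid[0]
print("len",np.hypot(*d),"yaw spot",np.degrees(np.arctan2(d[1],d[0]))-100.1)
for z in(20,30): 
    D=fatz(w,(357,172),z);print("yaw dial",np.degrees(np.arctan2(*(mid[0]-D[:2])[::-1])),D)
c=cv2.resize(w["color"][60:200,230:420,::-1],None,fx=4,fy=4,interpolation=cv2.INTER_CUBIC);cv2.imwrite("pics/w1c.png",c)
go([491,217,230],90)
E
```

```text
pale rim (array([ 594.7, -116.5]), np.float64(87.86087312813784), 120)
disc -1 (array([566.7, -80.3]), np.float64(12.449267631561934), 120)
disc 1 (array([566.8, -80.3]), np.float64(16.058401853508315), 120)
len 45.71463174189037 yaw spot 27.56893272541066
yaw dial 26.121495829341978 [ 475.7 -174.8   20. ]
yaw dial 25.85623319636658 [ 477.4 -173.3   30. ]
shift [  7.1 -32.6  -0.9] turn [-0.3 -0.3 -0.3] y_axis [-0. -1.  0.] z_axis [-1.  0. -0.] q6 71.4
```

View pics/w1c.png

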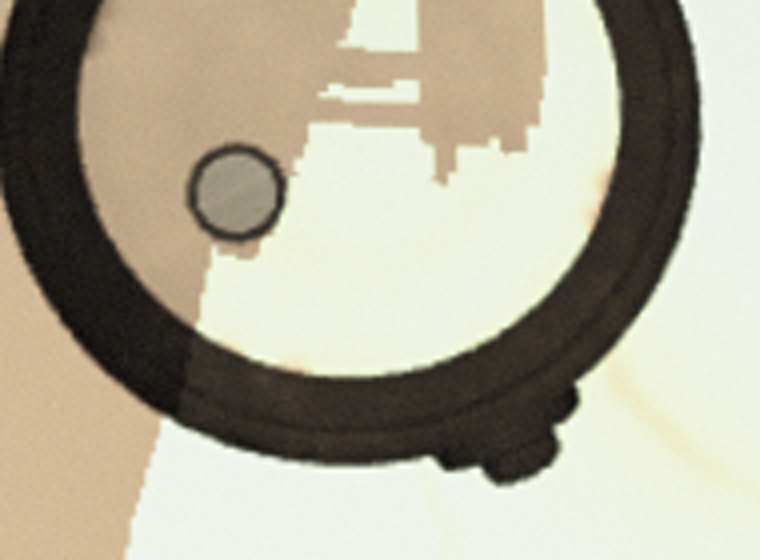

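The crop confirms the disc ring at (236,193) and the dial at lower right (515,455). The disc is at (566.7, -80.3), and its 45.7 mm offset from the plate's centre matches the spec. The plate's yaw is about 27°. Now to the rack.

```bash
python3 -m inch '0 -4.5 0.7 0 0 0; 0 -9.3 1.5 0 0 0; 0 -14 2.2 0 0 0; 0 -18.6 3 0 0 0; 0 -23 3.6 0 0 0' && python3 -m inch '0 -4.5 0.4 0 0 0; 0 -9 0.4 0 0 0; 0 -9 0.4 0 0 0; 0 -9 0.4 0 0 0; 0 -9 0.4 0 0 0' && python3 - <<'E'
from h import *
np.set_printoptions(precision=1,suppress=True)
w=get_image("wrist");save(w,"w2.png");a=get_image("scene");b=get_image("side")
for p,n in((w,"w"),):
  for T,z in(("thermo_grip",117),("thermo_display",136),("thermo",80),("needle_mid",107),("rack",0)):
    for d in tip_of(p,T)[:3]:
        uv=np.array(d["point"])*[640,400];print(T,round(d["conf"],2),uv,fatz(p,uv,z))
go([491,216,230],90)
E
```

```text
t: 3.6
position: [444.5, 122.8, 301.6]
tcp_rot: [141.2, 89.6, -39.1]
force: [1.2, -1.3, -0.3]
width: 94.9
t: 4.1
position: [441.2, 212.0, 301.1]
tcp_rot: [137.7, 89.6, -42.7]
force: [0.4, -0.2, -0.5]
width: 94.9
thermo_grip 0.85 [331.7  66.3] [572.3 189.3 117. ]
thermo_grip 0.64 [306.7 133.2] [497.5 217.3 117. ]
thermo_display 0.71 [347.7  57.6] [578.7 173.8 136. ]
thermo_display 0.68 [304.5 147.9] [482.8 219.5 136. ]
thermo 0.74 [331.9  66.7] [578.4 186.6  80. ]
rack 0.74 [272.6 131.1] [497.2 269.7   0. ]
shift [ 7.2 -0.4 -4.9] turn [-0.4 -0.3 -0.2] y_axis [-0. -1.  0.] z_axis [-1.  0. -0.] q6 110.1
```

View pics/w2.png

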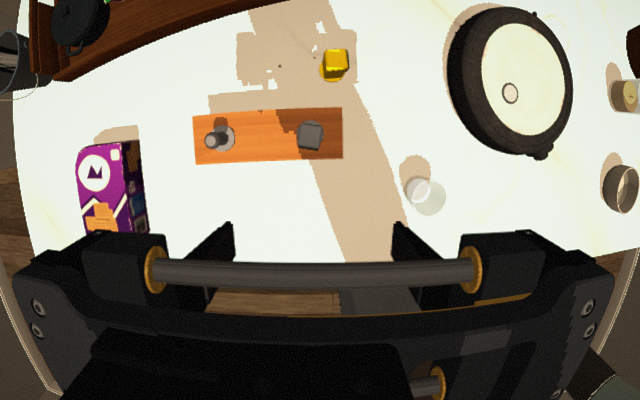

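The wrist view shows the rack at (268,135), the square grey handle's top at (311,134), the needle at (220,138) and the yellow one at (335,65). I'll measure the handle's top square and the rack outline precisely.

```bash
python3 - <<'E'
from h import *
np.set_printoptions(precision=1,suppress=True)
w=get_image("wrist")
hsv=cv2.cvtColor(w["color"],cv2.COLOR_RGB2HSV);m=((hsv[...,0]<20)&(hsv[...,1]>110)&(hsv[...,2]>60)).astype(np.uint8)
m[:,:185]=0;m[:,355:]=0;m[:95]=0;m[175:]=0
n,l,st,_=cv2.connectedComponentsWithStats(m);k=1+np.argmax(st[1:,4]);ys,xs=np.where(l==k)
P=np.array([fatz(w,(x,y),80)[:2] for x,y in zip(xs,ys)],np.float32);print("rack",cv2.minAreaRect(P))
for d in cut_out(w,"thermo"):
    ys,xs=np.where(d["mask"]);Q=np.array([fatz(w,(x,y),149)[:2] for x,y in zip(xs,ys)],np.float32);print(d["conf"],cv2.minAreaRect(Q),xs.mean(),ys.mean())
c=w["color"][105:170,270:350,::-1];cv2.imwrite("pics/w2c.png",cv2.resize(c,None,fx=9,fy=9,interpolation=cv2.INTER_CUBIC))
E
```

```text
rack ((494.8740539550781, 268.89739990234375), (64.35760498046875, 189.6901092529297), 1.0930980443954468)
0.92 ((568.2581787109375, 189.93191528320312), (28.925703048706055, 33.88505935668945), 89.23059844970703) 334.29620563035496 64.5483476132191
0.74 ((497.3552551269531, 214.4187774658203), (27.04058074951172, 29.241701126098633), 89.5201187133789) 309.73333333333335 134.9181818181818
0.5 ((443.7066650390625, -285.50811767578125), (129.2687530517578, 78.45162963867188), 78.0491943359375) 621.0179186767747 188.25292901447278
```

View pics/w2c.png

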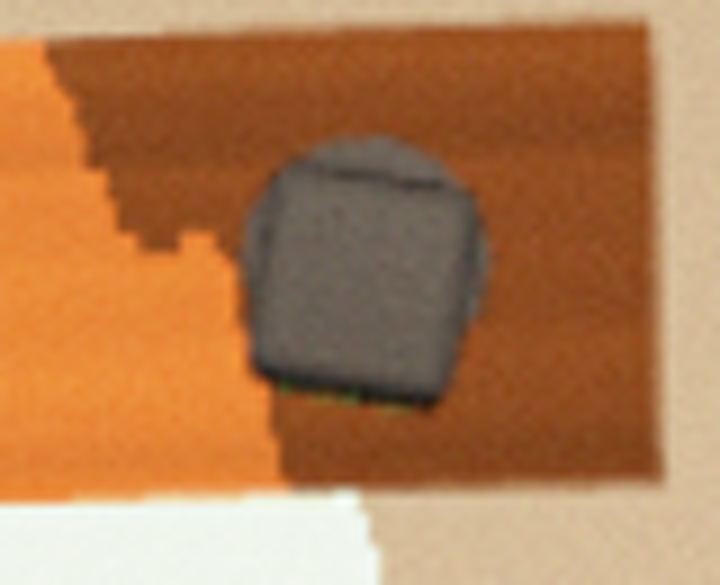

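```bash
python3 - <<'E'
from h import *
np.set_printoptions(precision=1,suppress=True)
w=get_image("wrist")
C=[fatz(w,(270+x/9,105+y/9),149)[:2] for x,y in((283,172),(475,198),(437,396),(256,364))]
print(np.array(C),np.mean(C,0))
for i in range(4):
    d=C[(i+1)%4]-C[i];print(np.hypot(*d),np.degrees(np.arctan2(d[1],d[0])))
go([496,214,230],90-9)
E
```

```text
[[507.8 222.6]
 [504.8 201.4]
 [482.6 205.7]
 [486.4 225.9]] [495.4 213.9]
21.47092783462391 -98.22725170731017
22.60492185385644 168.95679508579087
20.5337914793103 79.36926218552219
21.717067652719518 -8.6370633547714
shift [ 7.2 -0.2 -5.5] turn [ 8.6 -0.3 -0.2] y_axis [-0. -1.  0.] z_axis [-1.  0. -0.] q6 110.1
```

The handle's top square is centred at (495.4, 213.9), which matches the rack hole at (495.9, 213.9). Its yaw is about -9.8°, so the jaw axis should be at 80.2°.

```bash
python3 -m inch '1 0 -2 3 0 0; 3 -0.1 -4 6 0 0; 6 -0.2 -5.5 9.4 -0.3 -0.2; 9 -0.2 -5.5 9.4 -0.3 -0.2; 9 -0.2 -5.5 9.4 -0.3 -0.2' && python3 -c "
from h import *
go([495.7,213.9,109],80.2)"
```

```text
t: 5.15
position: [494.0, 213.0, 206.1]
tcp_rot: [31.7, 89.5, -158.1]
force: [-0.3, -0.3, -0.5]
width: 95.1
shift [ 9.71 -0.17 -0.23] turn [ 0.01  0.47 -0.29] y_axis [-0.17  -0.985  0.005] z_axis [-0.985  0.17   0.008] q6 117.4
```

```bash
python3 -m inch '2.5 -0.1 -0.2 0 0.4 -0.3; 5 -0.2 -0.2 0 0.4 -0.3; 7.5 -0.2 -0.2 0 0.4 -0.3; 9.7 -0.2 -0.2 0 0.4 -0.3; 9.7 -0.2 -0.2 0 0.4 -0.3' && python3 - <<'E'
from h import *
go([495.7,213.9,109],80.2)
w=get_image("wrist");save(w,"w3.png")
E
```

```text
t: 5.65
position: [493.7, 213.8, 107.3]
tcp_rot: [20.3, 89.7, -169.5]
force: [-0.3, -0.4, 0.2]
width: 95.2
shift [-0.17 -0.04 -0.19] turn [ 0.03  0.31 -0.11] y_axis [-0.17  -0.985  0.002] z_axis [-0.985  0.17   0.005] q6 117.4
```

View pics/w3.png

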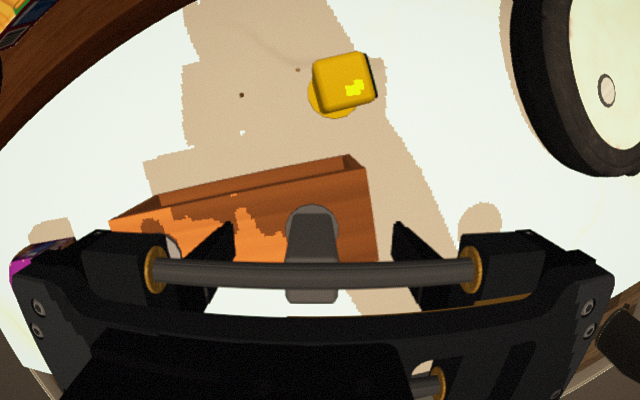

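The square handle at (312,230) stands squarely between the open fingers, with the yellow one and the needle clear. Closing now.

```bash
python3 -m inch '-0.2 0 -0.3 0 0.4 0; -0.2 0 -0.3 0 0.4 0; -0.2 0 -0.3 0 0.4 0; -0.2 0 -0.3 0 0.4 0; -0.2 0 -0.3 0 0.4 0' && python3 -m inch '0 0 0 0 0 0; 0 0 0 0 0 0; 0 0 0 0 0 0; 0 0 0 0 0 0; 0 0 0 0 0 0' 1 20 &&  python3 -m inch '0 0 0 0 0 0; 0 0 0 0 0 0; 0 0 0 0 0 0; 0 0 0 0 0 0; 0 0 0 0 0 0'; python3 -c "
from h import *
go([495.7,213.9,109],80.2)"
```

```text
t: 6.2
position: [498.2, 213.8, 111.7]
tcp_rot: [178.4, 89.7, -11.4]
force: [-0.3, -0.5, 0.4]
width: 95.0
t: 6.7
position: [498.1, 213.8, 111.6]
tcp_rot: [177.9, 89.7, -11.9]
force: [0.6, 0.2, -1.0]
width: 60.8
t: 7.2
position: [498.1, 213.8, 111.6]
tcp_rot: [178.5, 89.7, -11.3]
force: [-0.6, -1.2, -0.7]
width: 24.0
shift [0.26 0.03 0.24] turn [ 0.03 -0.28 -0.01] y_axis [-0.17  -0.985  0.   ] z_axis [-0.985  0.17  -0.005] q6 117.5
```

```bash
python3 -m inch '-1.5 0 0 0 0 0; -4 0 0 0 0 0; -7 0 0 0 0 0; -10 0 0 0 0 0; -13 0 0 0 0 0' && python3 -c "
from h import *
print(get_state()['force'],get_state()['width'])
go([566.7,-80.3,235],117)"
```

```text
t: 7.7
position: [497.3, 213.9, 243.7]
tcp_rot: [-179.5, 89.7, -9.3]
force: [1.0, 0.9, -0.9]
width: 23.7
[ 0.9680045   0.89445303 -0.91132228] 23.713934902627987
shift [  0.94  27.81 -11.83] turn [-36.77  -0.3   -0.1 ] y_axis [-0.17  -0.985 -0.   ] z_axis [-0.985  0.17  -0.005] q6 117.5
```

```bash
python3 -m inch '0 2.5 -1 -3 0 0; 0 5.5 -2.3 -7 0 0; 0 9 -3.8 -11 0 0; 0 12.5 -5.3 -15 0 0; 0 16 -6.8 -19 0 0' && python3 -c "
from h import *
go([566.7,-80.3,235],117)"
```

```text
t: 8.2
position: [537.3, 43.3, 245.3]
tcp_rot: [163.1, 89.6, -7.5]
force: [-0.1, -0.1, -1.1]
width: 24.0
shift [ 1.06 12.67 -0.88] turn [-17.59  -0.34  -0.16] y_axis [ 0.164 -0.987  0.002] z_axis [-0.987 -0.164 -0.006] q6 79.5
```

```bash
python3 -m inch '0 3.5 -0.3 -4 0 0; 0 7 -0.5 -9 0 0; 0 10 -0.7 -13 0 0; 0.6 12 -0.9 -17.6 0 0; 0.6 12.6 -0.9 -17.6 0 0' && python3 -m inch '0 0 0 0 0 0; 0 0 0 0 0 0; 0 0 0 0 0 0; 0 0 0 0 0 0; 0 0 0 0 0 0' && python3 - <<'E'
from h import *
np.set_printoptions(precision=1,suppress=True)
go([566.7,-80.3,235],117)
a=get_image("scene");b=get_image("side");w=get_image("wrist")
f=lambda p,x0,y0,w,h,k:cv2.resize(p["color"][y0:y0+h,x0:x0+w,::-1],None,fx=k,fy=k,interpolation=cv2.INTER_CUBIC)
cv2.imwrite("pics/c3.png",np.vstack([np.hstack([f(a,280,150,130,130,3),f(b,280,90,130,130,3)]),cv2.resize(w["color"][60:200,:,::-1],(780,171))]))
for p,n in((a,"a"),(b,"b")):
  for T in("foot_face","thermo_grip","thermo_display"):
    for d in tip_of(p,T)[:4]: print(n,T,round(d["conf"],2),np.array(d["point"])*[640,400])
E
```

```text
t: 8.7
position: [566.6, -81.3, 239.6]
tcp_rot: [143.8, 89.7, -9.3]
force: [0.2, 0.4, -1.7]
width: 24.2
t: 9.2
position: [566.6, -80.6, 239.8]
tcp_rot: [144.2, 89.7, -8.9]
force: [-0.4, -0.2, -1.3]
width: 23.9
shift [ 0.5 -0.  -0. ] turn [-0.1 -0.3 -0.2] y_axis [ 0.5 -0.9  0. ] z_axis [-0.9 -0.5 -0. ] q6 49.6
a thermo_grip 0.66 [339.9 204.5]
a thermo_grip 0.45 [299.2 180.2]
a thermo_grip 0.23 [336.2 237.2]
a thermo_display 0.66 [336.3 200. ]
a thermo_display 0.48 [301.1 179.4]
b foot_face 0.54 [263.3 363.9]
b thermo_grip 0.8 [297.4 225.6]
b thermo_grip 0.5 [346.7 145.4]
b thermo_display 0.5 [296.7 217.9]
b thermo_display 0.49 [351.8 139. ]
```

View pics/c3.png

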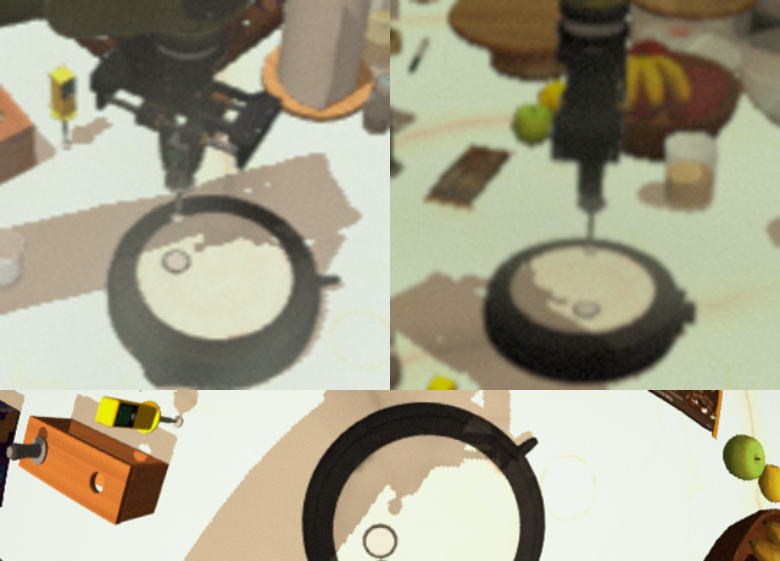

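The thermometer hangs upright above the plate with its display facing the robot. The foot is at scene (339,222) and side (347,175), the disc at scene (339,237) and side (346,193), and the needle is still in the rack. Now a differential check of foot against disc.

```bash
python3 - <<'E'
from h import *
np.set_printoptions(precision=1,suppress=True)
a=get_image("scene");b=get_image("side")
f=lambda p,x,y,n,k:cv2.resize(p["color"][y:y+n,x:x+n,::-1],None,fx=k,fy=k,interpolation=cv2.INTER_CUBIC)
cv2.imwrite("pics/c4.png",np.hstack([f(a,315,195,50,8),f(b,321,155,50,8)]))
F=tri([ray(a,(339.3,221.7)),ray(b,(346.7,174.7))]);S=tri([ray(a,(338.7,237)),ray(b,(345.6,193))])
print(F,S,F-S)
def pr(p,X):
    f=200/np.tan(np.radians(p["fov_y"]/2));c=np.array(p["R"])@X+np.array(p["t"]);return np.array([p["cx"],p["cy"]])+f*c[:2]/c[2]
for p in(a,b): print(pr(p,np.array([564.4,-81.7,144])),pr(p,np.array([566.7,-80.3,63])))
E
```

```text
[564.8 -79.3 141.8] [566.3 -80.6  59.7] [-1.4  1.4 82.1]
[338.8 222.8] [338.4 236.8]
[346.2 173.1] [345.  191.9]
```

View pics/c4.png

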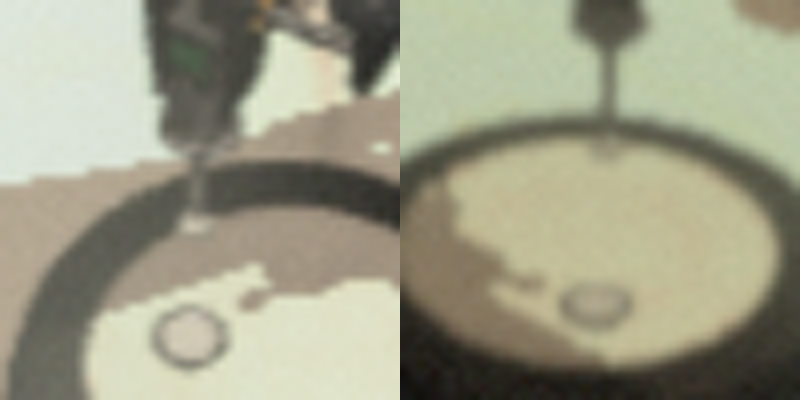

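Foot and disc agree to about 2 mm, so I'll correct by roughly (+2, +0.7) and descend to just above contact.

```bash
python3 - <<'E'
from h import *
go([568.6,-79.7,163],117)
for i in range(8): get_image("wrist")if i else 0; print(np.array(get_state()["force"]).round(2))
E
```

```text
shift [ 7.65 -0.08 -0.21] turn [-0.14 -0.26 -0.19] y_axis [ 0.452 -0.892  0.003] z_axis [-0.892 -0.452 -0.005] q6 49.6
[-0.29  0.21 -1.37]
[-0.74 -0.35 -1.46]
[-0.43 -0.18  0.39]
[ 1.04  0.84 -0.1 ]
[-0.19  1.14 -1.47]
[-0.88 -0.52 -1.43]
[-0.48  0.99 -1.01]
[-0.51 -0.33 -0.42]
```

```bash
python3 -m inch '2.5 -0.1 -0.2 0 0 -0.2; 5 -0.1 -0.2 0 0 -0.2; 6.6 -0.1 -0.2 0 0 -0.2; 7.2 -0.1 -0.2 0 0 -0.2; 7.5 -0.1 -0.2 0 0 -0.2' && python3 -m inch '0 0 0 0 0 0; 0 0 0 0 0 0; 0 0 0 0 0 0; 0 0 0 0 0 0; 0 0 0 0 0 0' && python3 - <<'E'
from h import *
F=[];Z=[]
for i in range(16): a=get_image("scene" if i%2 else "side"); s=get_state();F.append(s["force"]);Z.append(s["position"])
print(np.mean(F,0).round(2),np.mean(Z,0).round(2))
go([568.6,-79.7,152.6],117)
E
```

```text
t: 10.6
position: [568.3, -79.5, 164.1]
tcp_rot: [-170.9, 89.8, 36.0]
force: [-0.2, -0.0, -0.5]
width: 24.2
t: 11.1
position: [568.5, -79.6, 164.6]
tcp_rot: [-178.6, 89.7, 28.2]
force: [0.4, -0.2, -1.1]
width: 23.9
[ 0.05  0.22 -0.94] [568.26 -79.53 164.14]
shift [ 1.15  0.03 -0.02] turn [-0.13 -0.23  0.04] y_axis [ 0.452 -0.892 -0.001] z_axis [-0.892 -0.452 -0.004] q6 49.7
```

```bash
python3 -m inch '0.3 0 0 0 0 0; 0.5 0 0 0 0 0; 0.7 0 0 0 0 0; 0.9 0 0 0 0 0; 0.9 0 0 0 0 0' && python3 -m inch '0 0 0 0 0 0; 0 0 0 0 0 0; 0 0 0 0 0 0; 0 0 0 0 0 0; 0 0 0 0 0 0' && python3 - <<'E'
from h import *
F=[];Z=[]
for i in range(20): a=get_image("scene" if i%2 else "side"); s=get_state();F.append(s["force"]);Z.append(s["position"])
print(np.mean(F,0).round(2),np.mean(Z,0).round(2))
go([568.6,-79.7,152.6],117)
E
```

```text
t: 12.4
position: [568.2, -79.5, 154.9]
tcp_rot: [-166.5, 89.8, 40.3]
force: [-1.6, -0.7, 0.7]
width: 23.6
t: 12.9
position: [568.2, -79.5, 155.0]
tcp_rot: [-167.1, 89.8, 39.7]
force: [-0.4, -0.2, 0.2]
width: 23.9
[-0.83 -0.01  0.79] [568.2  -79.5  154.97]
shift [ 0.24  0.04 -0.03] turn [-0.14 -0.21  0.05] y_axis [ 0.452 -0.892 -0.001] z_axis [-0.892 -0.452 -0.004] q6 49.7
```

The force rise of 1.73 N means about 3.8 mm pushed in, against 3.6 mm predicted from geometry. Going 2.3 mm further, then holding.

```bash
python3 -m inch '0.1 0 0 0 0 0; 0.2 0 0 0 0 0; 0.23 0 0 0 0 0; 0.23 0 0 0 0 0; 0.23 0 0 0 0 0' && python3 - <<'E'
from h import *
F=[];Z=[]
for i in range(20): a=get_image("scene" if i%2 else "side"); s=get_state();F.append(s["force"]);Z.append(s["position"])
print(s["t"],np.mean(F,0).round(2),np.mean(Z,0).round(2),np.std(Z,0).round(2),s["width"])
go([568.6,-79.7,152.6],117)
b=get_image("side");a=get_image("scene")
f=lambda p,x,y,n,k:cv2.resize(p["color"][y:y+n,x:x+n,::-1],None,fx=k,fy=k,interpolation=cv2.INTER_CUBIC)
cv2.imwrite("pics/c5.png",np.hstack([f(a,315,195,50,8),f(b,321,155,50,8)]))
E
```

```text
t: 14.4
position: [568.2, -79.5, 152.7]
tcp_rot: [-167.7, 89.8, 39.1]
force: [-0.2, 0.1, 0.9]
width: 23.5
15.4 [-0.79  0.03  1.41] [568.23 -79.5  152.68] [0.01 0.01 0.03] 23.77589044638735
shift [ 0.01  0.03 -0.02] turn [-0.13 -0.22  0.05] y_axis [ 0.452 -0.892 -0.001] z_axis [-0.892 -0.452 -0.004] q6 49.7
```

View pics/c5.png

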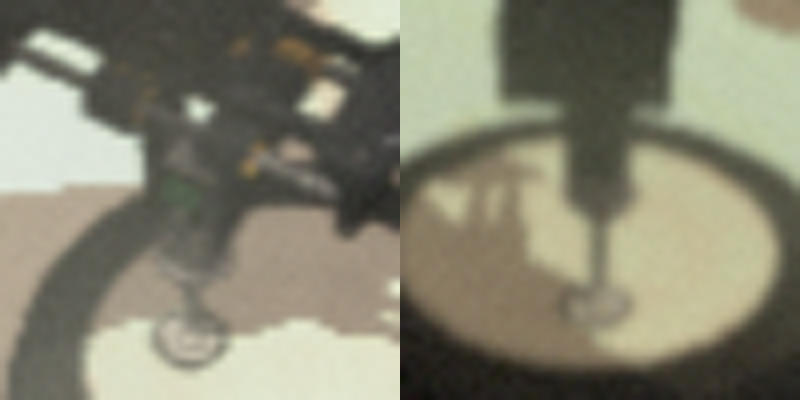

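Both views show the foot inside the disc's ring: scene foot about (190,332) with the ring at (190,336), side foot about (598,300) with the ring at (595,304). The force rise of 2.35 N means about 5.8 mm pushed in. Holding now for more than 3 s.

```bash
Z='0 0 0 0 0 0; 0 0 0 0 0 0; 0 0 0 0 0 0; 0 0 0 0 0 0; 0 0 0 0 0 0'; python3 - <<'E'
from h import *
F=[];Z=[]
for i in range(70): a=get_image("side"); s=get_state();F.append(s["force"]);Z.append(s["position"])
print(s["t"],np.mean(F,0).round(2),np.mean(Z,0).round(2),np.std(Z,0).round(2),s["width"])
job_done()
E
```

```text
19.0 [-0.55 -0.09  1.27] [568.22 -79.5  152.67] [0.01 0.01 0.01] 23.831552873466112
the job is handed in; nothing more can be done
```

The surface thermometer is standing on the hot plate's steel disc, still gripped, with its display turned to the dial. I handed the job in at 19.0 s of the 48 s allowed.

- **Pick and place:** I gripped the square grey handle with 20 N and lifted it straight out of the rack. I then turned it about 37° so the display faces the dial, using the plate's measured yaw of about 27°. The disc-to-plate-centre offset measured 45.7 mm, as specified.
- **Foot position:** the last pictures show the foot inside the disc's ring in both the scene and side views.
- **Press:** the force rose by 2.2–2.35 N over the level before contact, which means the foot is pushed in about 5.4–5.8 mm. Geometry gives about 5.9 mm. A single force reading is noisy, by about 0.7 N, so I used averages.
- **Hold:** the pose stayed within about 0.03 mm for more than 4.5 s before I handed in, and the grip did not change.

The needle probe was still in the rack after the lift. I did not look again at the other things on the worktop, but no unexpected force showed. The two estimates of the foot's sideways position differed by about 2 mm, so I aimed between them; the foot has 6 mm of room on the disc.

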